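Eject the square-chip sample puck and set it on the inspection stage

TASK

In the two-nest ejector fixture, press down the lever in front of the nest that holds the sample puck with the square chip, so that the puck is pushed up from below and stands raised with nothing gripping it. Then grip the raised puck, lift it out and stand it upright, chip up, inside the round locating ring of the inspection stage. Leave the puck with the narrow bar-shaped chip seated in its nest.

Things in the scene. Friction and masses are not known exactly. Their poses are not given: they have to be found in the camera images.
- puck_square: Puck to move: aluminium cylinder, 36 mm diameter, 30 mm high, 85 g, black square chip 22 x 22 mm on top. Origin: centre of its underside, z up. Starts in a fixture nest, top flush with the block, too low to grip. When its lever is pressed home it rises 18 mm, upright, its upper 18 mm out of the nest, and stays up.
- puck_bar: Puck to leave: the same cylinder with a narrow black bar chip, 28 x 7 mm, on top. Origin: centre of its underside, z up. It sits in the other nest. Each lever lifts only the puck in its own nest; which puck is in which nest varies.
- fixture: Fixed aluminium ejector. Origin: on the table midway between its 2 levers; x towards the nests, z up. Block top z 70 mm, x 35 to 105, y -70 to 70. Round nests, 38 mm wide, 30 deep, at x 70, y +40 and -40. Each has a steel lever at the same y: pad 30 (x) by 36 mm, centre x -68, top z 42. Press the pad 18 mm down to its stop (about 5 N): a pin lifts the puck. The stiff lever stays where left.
- stage_seat (a point): Centre of the floor inside the steel locating ring on the inspection stage, a low fixed square block of stacked slides, 130 x 130 mm; z up. This floor is 40 mm above the table; the ring is 60 mm across inside, 72 mm outside and stands 8 mm above the floor.
Mind the look-alikes: they are no part of the job. Leave any orange look-alike of the part that bears stage_seat alone.

How it is judged:
By the outcome, as a careful person would: the job done as asked, in the order asked, and still so for the second after the job is handed in, with the robot touching nothing.
It also fails if it takes over 53 s, if anything falls off the work surface, if the arm or the gripper's body presses on something with over 40 N, if the wrist force passes 120 N, or if a joint passes its speed limit or range.

ROBOT

A 6-joint arm with a two-finger parallel gripper is mounted at the origin on the work surface. World frame = base frame: x ahead of the robot, y to its left, z up, the work surface at z = 0. Lengths are in m, angles in rad, forces in N, time in s.
With the tool pointing down it reaches from about 0.375 to 0.75 m from the base axis. Payload 9 kg.
Tool frame: the origin (TCP) lies on the centre line of the jaws, within the pads' length; the fingertips stand 8 mm ahead of it and the grasp point (between the pads) lies 11 mm behind it (bot.finger_overhang is the distance from the TCP to the fingertips, in m); z points along the fingers, y is the direction in which the jaws open and shut (so a half turn about z gives the same grasp; the last joint's range is limited). The gripper opens to 85 mm and grips with 20 to 120 N. Pads are 22 mm wide; open, the fingers measure 114 mm over their backs; the gripper's body (76 mm by 85 mm) begins 54 mm behind the grasp point. The pads swing forward as they close: fully open they stand 13 mm farther back than shut.
Start: joints at [-1.338, 0.104, 0.097, 1.564, 0, 1.353], TCP at [0.261, -0.54, 0.208] pointing down, gripper open.
Joint ranges: [-2.99, 2.99], [-0.84, 1.86], [-1.1, 1.16], [-1.84, 2.11], [-1.51, 1.56], [-3.14, 3.14]. Speed limits (rad/s): [2.22, 2.22, 2.57, 3.14, 3.14, 3.14].

INTERFACE

Orientations are given as a rotation vector (axis times angle).
In Python, from cell import bot gives the robot as it stands. The module is installed in compiled form; this text tells all that it offers.
- The arm moves only by the shell command python3 -m jog 'ROWS' [FORCE]. ROWS is JSON, a list of rows, each a list of 7 numbers: the opening, from 0 (shut) to 1 (fully open), then the shift along the tool's x, y, z in m, then the turn, a rotation vector about the tool's x, y, z in rad. In form: [[jaw, dx, dy, dz, ax, ay, az], ...]. A call has 1 to 20 rows; each row is the pose to reach, as a shift and turn from the pose measured when the call began, along the tool's axes at that moment; what a row does not reach only later rows make up. A row lasts 1/12 s, in which the tool goes at most 41.7 mm and 7.16 degrees, less where a joint would pass 70% of its speed; a pose out of reach is approached as far as the arm can. A call with a gripper value outside its range is refused whole. The fingers move at their own pace and stop on an object; FORCE is the grip in N (left out, the last holds). Time passes only in rows, so rows that repeat a pose let the fingers close. It gives the time, the measured TCP pose, the force and the opening at its end, in the units of the state.
- bot.read_state(): the state, without advancing time (a new reading comes with each control period).
- bot.camera(name): name is "side" or "top" or "wrist"; returns a dict with "color" (480x640x3 uint8, red, green, blue), "z_map" (480x640 float32, m along the optical axis (not along the pixel's ray), 0 where there is no reading), "camera_matrix" (3x3 intrinsics, pixels), "dist" ([k1, k2, p1, p2, k3] as OpenCV has them; the pictures are not rectified), "T" (4x4, takes a point from camera to world coordinates). Camera axes: x right, y down, z forward; pixel columns grow to the right and rows downward; lengths in m; the calibration is good to about 2 mm. A picture is of the moment at which its call begins.
- bot.close_job(): hands the job in, once; it reports no verdict.
The state is a dict: "time": time; "q": joint angles; "joint_vel": joint speeds; "tau": joint torques, N m; "position": TCP position; "tcp_rot": TCP orientation; "ft_force": force on the tool from outside, world axes, zero at the start; "moment": the same for the moment, N m; "grip_width": finger opening in m.
Only numpy, scipy, OpenCV 4.12 (cv2) and the standard library are available. Lean on these libraries where they do the work, as an engineer would, in place of code of your own. Each camera call takes 0.05 s, during which the arm holds its last target.

## Working session

There is one attempt and no reset: what is moved stays moved. The work goes in short steps, Python scripts to look and compute and a shell command to move; the robot and the scene stay as the last step left them, time stands still between calls to the robot, and variables do not carry over. Pictures are saved under pics/ and viewed, and the job is handed in when it is done.

```bash
mkdir -p pics; python3 - <<'E'
from cell import bot
import cv2,numpy as np
for n in("top","side","wrist"):
    c=bot.camera(n); cv2.imwrite(f"pics/{n}0.png",c["color"][:,:,::-1]); np.savez(f"{n}0.npz",**c)
    print(n,c["camera_matrix"].round(1).tolist(),np.round(c["dist"],4),c["T"].round(3).tolist())
print(bot.read_state())
E
```

```text
top [[537.9, 0.0, 320.4], [0.0, 537.9, 252.3], [0.0, 0.0, 1.0]] [-0.0877  0.      0.      0.      0.    ] [[-0.016, -0.99, 0.143, 0.44], [-1.0, 0.019, 0.019, -0.07], [-0.022, -0.143, -0.989, 1.073], [0.0, 0.0, 0.0, 1.0]]
side [[441.2, 0.0, 318.1], [0.0, 441.2, 235.7], [0.0, 0.0, 1.0]] [-0.0166  0.      0.      0.      0.    ] [[-0.976, -0.091, 0.199, 0.424], [-0.218, 0.47, -0.855, 0.511], [-0.015, -0.878, -0.478, 0.363], [0.0, 0.0, 0.0, 1.0]]
wrist [[368.0, 0.0, 324.0], [0.0, 368.0, 242.6], [0.0, 0.0, 1.0]] [-0.0408  0.      0.      0.      0.    ] [[0.436, -0.855, -0.281, 0.333], [-0.9, -0.415, -0.135, -0.505], [-0.001, 0.312, -0.95, 0.373], [0.0, 0.0, 0.0, 1.0]]
{'time': 0.15, 'q': array([-1.33769664e+00,  1.04551741e-01,  9.66411391e-02,  1.56389134e+00,
       -4.91713737e-06,  1.35312565e+00]), 'joint_vel': array([ 0.00068006, -0.00082894,  0.00343662, -0.00163685, -0.00026236,
       -0.00219823]), 'tau': array([ 3.60551952e-03, -5.57357740e+01,  5.04006171e+01,  1.26148961e-02,
       -3.60349341e-04,  2.12243850e-05]), 'position': array([ 0.26135321, -0.53978143,  0.20730332]), 'tcp_rot': array([-3.06115569e+00, -7.01864120e-01,  1.99030023e-05]), 'ft_force': array([-0.11075054,  0.60826417, -0.36507459]), 'moment': array([ 0.00741933,  0.00318275, -0.03592596]), 'grip_width': 0.085524591320025}
```

View pics/top0.png

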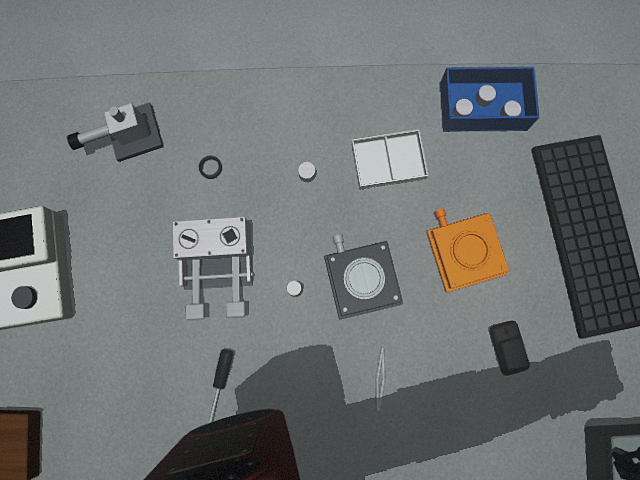

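View pics/side0.png

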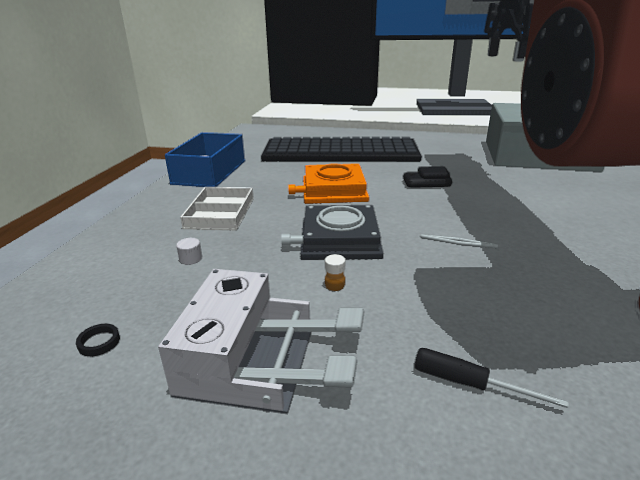

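View pics/wrist0.png

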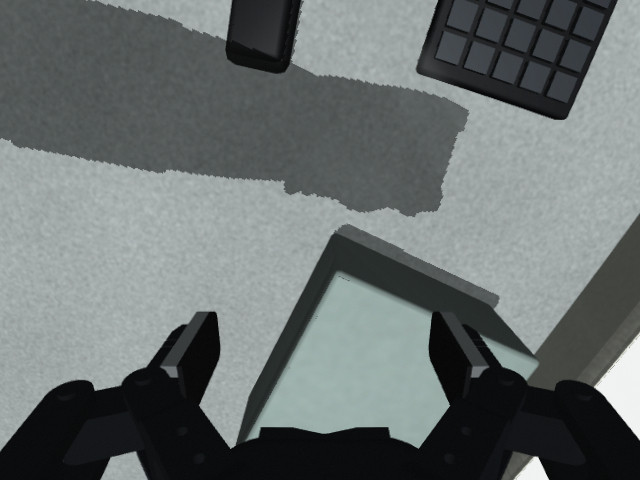

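The top view shows the fixture with the bar chip at (188,239) and the square chip at (230,236). Their pads are at (195,312) and (237,310). The dark stage's ring is at (364,279), and the orange look-alike is at (470,250).
Candidates:
- **Puck:** (230,236) square or (188,239) bar. Loose caps at (307,171) and (294,288) and the pucks in the blue box are not in nests.
- **Pad:** (237,310) or (195,312).
- **Stage:** (364,279) dark or (470,250) orange.

My choice is the square at (230,236), the pad at (237,310) and the dark stage. I'll check this in a close crop and measure.

```bash
cat > h.py <<'E'
import numpy as np,cv2
def load(n): return dict(np.load(n))
def ray(c,uv,z):
    p=cv2.undistortPoints(np.array(uv,float).reshape(-1,1,2),c["camera_matrix"],c["dist"])[:,0]
    d=np.c_[p,np.ones(len(p))]@c["T"][:3,:3].T; o=c["T"][:3,3]
    return o+d*((z-o[2])/d[:,2])[:,None]
def proj(c,P):
    T=np.linalg.inv(c["T"]); r=cv2.Rodrigues(T[:3,:3])[0]
    return cv2.projectPoints(np.array(P,float).reshape(-1,1,3),r,T[:3,3],c["camera_matrix"],c["dist"])[0][:,0]
def pts(c):
    v,u=np.mgrid[:480,:640]; p=cv2.undistortPoints(np.stack([u,v],-1).reshape(-1,1,2).astype(float),c["camera_matrix"],c["dist"])[:,0]
    z=c["z_map"].reshape(-1,1); P=np.c_[p,np.ones(len(p))]*z
    return (P@c["T"][:3,:3].T+c["T"][:3,3]).reshape(480,640,3)
E
python3 - <<'E'
from h import *
for n in("top","side"):
    c=load(n+"0.npz");P=pts(c); g=cv2.cvtColor(c["color"],cv2.COLOR_RGB2GRAY)
    roi=np.zeros((480,640),bool)
    if n=="top": roi[200:335,160:265]=1
    else: roi[260:420,150:375]=1
    Z=P[...,2]
    m=((abs(Z-.07)<.006)&roi).astype(np.uint8)
    k,l,s,cc=cv2.connectedComponentsWithStats(m)
    for i in range(1,k):
        if s[i,4]>100:
            mm=(l==i); q=P[mm]; r=cv2.minAreaRect(q[:,:2].astype(np.float32)*1000); print(n,"block",s[i].tolist(),r,np.median(q[:,2]))
    m=((abs(Z-.042)<.008)&roi).astype(np.uint8)
    k,l,s,cc=cv2.connectedComponentsWithStats(m)
    for i in range(1,k):
        if s[i,4]>60: q=P[l==i]; print(n,"42",s[i].tolist(),q.mean(0).round(4),np.median(q[:,2]),cv2.minAreaRect(q[:,:2].astype(np.float32)*1000))
c=load("top0.npz")
im=cv2.resize(c["color"][200:330,160:420,::-1],None,fx=3,fy=3,interpolation=cv2.INTER_CUBIC);cv2.imwrite("pics/crop1.png",im)
E
```

```text
top block [173, 217, 74, 42, 2643] ((619.1080322265625, 162.63787841796875), (71.69849395751953, 141.35255432128906), 2.366598606109619) 0.07075098304503502
top 42 [215, 219, 35, 63, 146] [0.5875 0.1012 0.0396] 0.038043159306543006 ((595.2036743164062, 94.12164306640625), (80.0838394165039, 95.3843002319336), 50.33477020263672)
top 42 [226, 301, 19, 17, 297] [0.4821 0.116  0.0422] 0.04227977628789992 ((482.9685974121094, 116.21548461914062), (31.261749267578125, 35.59157943725586), 0.2169487625360489)
top 42 [186, 303, 19, 17, 290] [0.4797 0.1941 0.0425] 0.04255099274550156 ((480.29986572265625, 194.50741577148438), (30.14586639404297, 36.00981521606445), 4.09605598449707)
side block [158, 269, 111, 91, 5740] ((616.9791870117188, 160.88421630859375), (71.62769317626953, 143.04190063476562), 1.9358190298080444) 0.06945006842633197
side 42 [325, 260, 21, 11, 205] [0.5173 0.0106 0.0413] 0.04197928402201678 ((517.7862548828125, 9.263355255126953), (27.693889617919922, 14.659781455993652), 9.490501403808594)
side 42 [162, 287, 110, 96, 1324] [0.6008 0.2049 0.0421] 0.042160299000320506 ((588.4638671875, 174.1429443359375), (156.8109130859375, 64.43444061279297), 65.43284606933594)
side 42 [335, 307, 30, 25, 630] [0.4797 0.1196 0.0405] 0.040947741686813866 ((480.5462341308594, 115.3939208984375), (30.267702102661133, 38.30772018432617), 2.3500254154205322)
side 42 [323, 355, 35, 33, 930] [0.4765 0.199  0.0405] 0.04082650859514059 ((477.307861328125, 195.4124755859375), (30.327495574951172, 37.388511657714844), 2.0894410610198975)
```

View pics/crop1.png

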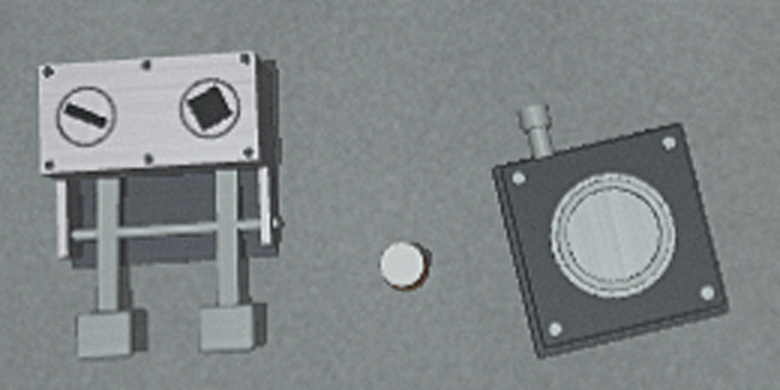

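The crop confirms the square chip in the right nest, with its lever directly below it in the image, and the dark stage with the steel ring. Next I'll measure the ring and the tool-frame moves.

```bash
cat >> h.py <<'E'
from scipy.spatial.transform import Rotation as R
def go(target,yaw_deg):
    from cell import bot
    s=bot.read_state(); r=R.from_rotvec(s["tcp_rot"]); M=r.as_matrix()
    y=np.radians(yaw_deg); c,q=np.cos(y),np.sin(y)
    G=np.array([[c,q,0],[q,-c,0],[0,0,-1.]])
    print("shift",(M.T@(np.array(target)-s["position"])).round(4),"turn",(r.inv()*R.from_matrix(G)).as_rotvec().round(4),"t",round(s["time"],2),"pos",s["position"].round(4),"F",s["ft_force"].round(1))
E
python3 - <<'E'
from h import *
for n,(u0,v0,u1,v1) in(("top",(318,235,410,325)),("side",(295,198,388,262))):
    c=load(n+"0.npz"); P=pts(c); sub=c["color"][v0:v1,u0:u1]; g=cv2.cvtColor(sub,cv2.COLOR_RGB2GRAY)
    m=(g>130).astype(np.uint8)
    cs,_=cv2.findContours(m,cv2.RETR_EXTERNAL,cv2.CHAIN_APPROX_NONE)
    # bright blob nearest center: plan coordinates of the floor at 40, rim at 48
    for k in cs:
        if cv2.contourArea(k)<400: continue
        uv=k[:,0]+[u0,v0]; W=ray(c,uv,.048)[:,:2]; e=cv2.fitEllipse((W*1000).astype(np.float32)); print(n,"rim ellipse@48",e, cv2.contourArea(k))
    Z=P[v0:v1,u0:u1]; 
    for z in(.040,.048):
        q=Z[abs(Z[...,2]-z)<.002]; print(n,z,len(q),q.mean(0).round(4),np.ptp(q,axis=0).round(3))
go([.4818,.1162,.12],92.2)
from cell import bot
print(bot.finger_overhang)
E
```

```text
top rim ellipse@48 ((537.8037719726562, -132.26760864257812), (77.22090148925781, 77.6907958984375), 108.59892272949219) 1284.0
top rim ellipse@48 ((536.831787109375, -130.88299560546875), (177.62722778320312, 199.19171142578125), 2.262728214263916) 3213.0
top 0.04 2201 [ 0.5382 -0.1326  0.0398] [0.14  0.141 0.004]
top 0.048 249 [ 0.5391 -0.131   0.0481] [0.07  0.069 0.004]
side rim ellipse@48 ((533.714111328125, -121.6821060180664), (76.6874771118164, 86.2977523803711), 10.552740097045898) 877.0
side rim ellipse@48 ((526.7594604492188, -89.1434097290039), (169.6846466064453, 221.72727966308594), 7.019129753112793) 1113.0
side 0.04 1098 [ 0.5342 -0.1255  0.0392] [0.135 0.202 0.004]
side 0.048 233 [ 0.5343 -0.1301  0.0474] [0.07  0.161 0.003]
shift [ 0.4842 -0.4943  0.0879] turn [-7.0000e-04 -8.0000e-04 -1.1584e+00] t 0.15 pos [ 0.2614 -0.5398  0.2073] F [-0.1  0.6 -0.4]
0.008
```

Ring centre is about (0.538, -0.131). The plane heights of 40 and 48 mm agree with the task, and the pad offset matches the fixture geometry. I'll move above the lever pad with the jaws shut.

```bash
python3 -m jog '[[0,0.04,-0.04,0,0,0,-0.12],[0,0.07,-0.07,0,0,0,-0.24],[0,0.1,-0.1,0,0,0,-0.36],[0,0.13,-0.13,0,0,0,-0.48],[0,0.16,-0.16,0,0,0,-0.6],[0,0.19,-0.19,0,0,0,-0.72],[0,0.22,-0.22,0,0,0,-0.84],[0,0.25,-0.25,0,0,0,-0.96],[0,0.28,-0.28,0,0,0,-1.08],[0,0.31,-0.31,0,0,0,-1.158],[0,0.34,-0.34,0,0,0,-1.158],[0,0.37,-0.37,0,0,0,-1.158],[0,0.4,-0.4,0,0,0,-1.158],[0,0.43,-0.43,0,0,0,-1.158],[0,0.46,-0.46,0,0,0,-1.158],[0,0.484,-0.494,0,0,0,-1.158],[0,0.484,-0.494,0,0,0,-1.158],[0,0.484,-0.494,0,0,0,-1.158],[0,0.484,-0.494,0,0,0,-1.158]]'
python3 - <<'E'
from h import *
from cell import bot
go([.4818,.1162,.06],92.2)
c=bot.camera("wrist"); cv2.imwrite("pics/w1.png",c["color"][:,:,::-1]); np.savez("w1.npz",**c)
print(proj(c,[[.4818,.1162,.042],[.6195,.1217,.07],[.616,.2016,.07]]))
E
```

```text
time: 1.73
position: [0.4815, 0.117, 0.2075]
tcp_rot: [-2.174, -2.265, 0.0]
ft_force: [-0.6, -0.3, 0.5]
grip_width: -0.0
shift [-0.0009  0.0005  0.1475] turn [-0.0012 -0.0009  0.0026] t 1.73 pos [0.4815 0.117  0.2075] F [-0.6 -0.3  0.5]
[[324.75322538 213.89130041]
 [485.32401363 222.09851347]
 [497.9758699  124.79535155]]
```

View pics/w1.png

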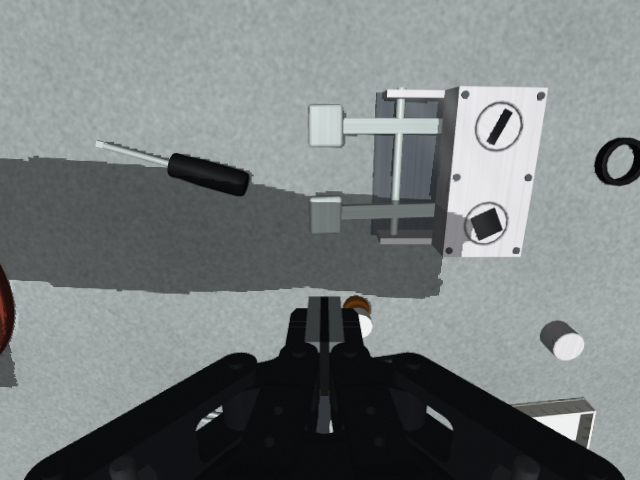

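The wrist view confirms the calibration: my projected pad (325,214) and nest (485,222) land on the pad and the square chip. I'll descend to just above the pad, then press.

```bash
python3 -m jog '[[0,0,0,0.03,0,0,0],[0,0,0,0.06,0,0,0],[0,0,0,0.09,0,0,0],[0,0,0,0.12,0,0,0],[0,0,0,0.14,0,0,0],[0,-0.001,0,0.151,0,0,0],[0,-0.001,0,0.154,0,0,0],[0,-0.001,0,0.154,0,0,0],[0,-0.001,0,0.158,0,0,0],[0,-0.001,0,0.16,0,0,0],[0,-0.001,0,0.162,0,0,0],[0,-0.001,0,0.164,0,0,0],[0,-0.001,0,0.166,0,0,0],[0,-0.001,0,0.168,0,0,0],[0,-0.001,0,0.169,0,0,0],[0,-0.001,0,0.17,0,0,0]]'
```

```text
time: 3.12
position: [0.4813, 0.1151, 0.0374]
tcp_rot: [-2.176, -2.264, 0.0]
ft_force: [-0.4, 0.4, 0.8]
grip_width: -0.0004
```

```bash
python3 -m jog '[[0,0,0,0.001,0,0,0],[0,0,0,0.002,0,0,0],[0,0,0,0.003,0,0,0],[0,0,0,0.004,0,0,0]]'
python3 - <<'E'
from h import *
from cell import bot
c=bot.camera("side"); cv2.imwrite("pics/s2.png",cv2.resize(c["color"][230:420,140:400,::-1],None,fx=3,fy=3)); np.savez("s2.npz",**c)
E
```

```text
time: 3.45
position: [0.4813, 0.1151, 0.0334]
tcp_rot: [-2.176, -2.264, 0.0]
ft_force: [-0.5, -0.4, -0.4]
grip_width: 0.0005
```

View pics/s2.png

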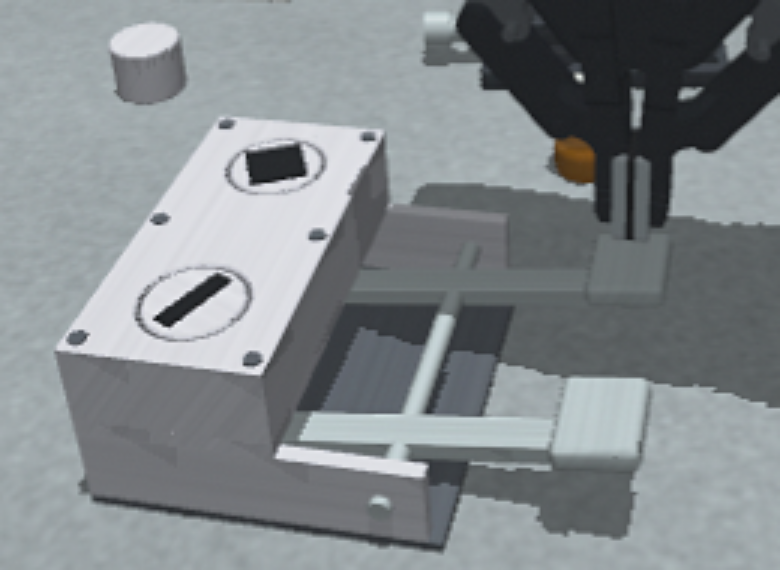

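The side view shows the pad still up: the tips are at (630,240) in the crop and the pad centre is near (632,265). I'll measure the tip position from depth.

```bash
python3 - <<'E'
from h import *
from cell import bot
c=load("s2.npz");P=pts(c); g=c["color"].mean(2)
for u in (344,347,350,353,356):
    print(u,[(v,P[v,u].round(3).tolist(),int(g[v,u])) for v in range(296,334,3)])
print(proj(c,[[.4813,.1151,.0254],[.4813,.1151,.042]]))
E
```

```text
344 [(296, [0.486, 0.126, 0.076], 87), (299, [0.486, 0.127, 0.073], 87), (302, [0.485, 0.128, 0.07], 94), (305, [0.485, 0.127, 0.065], 101), (308, [0.486, 0.126, 0.06], 98), (311, [0.489, 0.107, 0.041], 113), (314, [0.488, 0.112, 0.041], 113), (317, [0.487, 0.118, 0.041], 112), (320, [0.486, 0.124, 0.041], 111), (323, [0.485, 0.129, 0.041], 112), (326, [0.484, 0.132, 0.04], 116), (329, [0.484, 0.133, 0.036], 99), (332, [0.49, 0.095, -0.001], 92)]
347 [(296, [0.483, 0.125, 0.076], 103), (299, [0.483, 0.125, 0.072], 103), (302, [0.482, 0.126, 0.069], 103), (305, [0.482, 0.126, 0.065], 96), (308, [0.482, 0.125, 0.06], 93), (311, [0.485, 0.107, 0.041], 114), (314, [0.484, 0.113, 0.042], 114), (317, [0.483, 0.118, 0.042], 114), (320, [0.483, 0.122, 0.041], 113), (323, [0.482, 0.128, 0.041], 113), (326, [0.481, 0.132, 0.04], 114), (329, [0.481, 0.133, 0.037], 97), (332, [0.486, 0.095, -0.001], 89)]
350 [(296, [0.479, 0.126, 0.077], 26), (299, [0.479, 0.127, 0.074], 25), (302, [0.479, 0.125, 0.068], 37), (305, [0.479, 0.126, 0.065], 36), (308, [0.479, 0.126, 0.061], 36), (311, [0.482, 0.106
[... 530 characters left out ...]
0.041], 110), (320, [0.476, 0.123, 0.043], 111), (323, [0.475, 0.127, 0.041], 112), (326, [0.474, 0.131, 0.041], 115), (329, [0.474, 0.133, 0.038], 97), (332, [0.479, 0.093, -0.001], 89)]
356 [(296, [0.473, 0.126, 0.078], 74), (299, [0.473, 0.125, 0.074], 65), (302, [0.473, 0.124, 0.069], 64), (305, [0.473, 0.124, 0.064], 70), (308, [0.473, 0.124, 0.06], 99), (311, [0.475, 0.106, 0.042], 111), (314, [0.474, 0.112, 0.043], 113), (317, [0.473, 0.117, 0.043], 112), (320, [0.472, 0.122, 0.043], 113), (323, [0.472, 0.127, 0.042], 112), (326, [0.471, 0.132, 0.042], 114), (329, [0.471, 0.132, 0.038], 100), (332, [0.476, 0.092, -0.002], 92)]
[[348.84229389 326.61497437]
 [349.11038523 315.30209841]]
```

```bash
python3 - <<'E'
from h import *
from cell import bot
s=bot.read_state();print(s["time"],s["position"],s["q"].round(3),s["ft_force"].round(2),s["grip_width"])
c=bot.camera("side");P=pts(c)
print([(v,P[v,347].round(3).tolist()) for v in range(296,334,3)])
c=bot.camera("wrist"); print(c["T"].round(3)); cv2.imwrite("pics/w3.png",c["color"][:,:,::-1]);np.savez("w3.npz",**c)
s=bot.read_state();print(s["time"],s["position"],s["q"].round(3))
E
```

```text
3.5 [0.48118705 0.11510097 0.0331514 ] [-3.100e-02 -1.750e-01 -4.950e-01  1.253e+00  1.000e-03  1.501e+00] [ 0.71  0.14 -0.72] -0.00015868833409038433
[(296, [0.483, 0.126, 0.077]), (299, [0.482, 0.126, 0.073]), (302, [0.482, 0.127, 0.069]), (305, [0.482, 0.127, 0.065]), (308, [0.482, 0.126, 0.06]), (311, [0.485, 0.106, 0.04]), (314, [0.484, 0.113, 0.041]), (317, [0.483, 0.118, 0.042]), (320, [0.482, 0.124, 0.042]), (323, [0.481, 0.129, 0.042]), (326, [0.481, 0.132, 0.04]), (329, [0.481, 0.132, 0.036]), (332, [0.486, 0.096, 0.0])]
[[ 0.999  0.038  0.011  0.478]
 [ 0.04  -0.95  -0.31   0.195]
 [-0.002  0.311 -0.951  0.199]
 [ 0.     0.     0.     1.   ]]
3.6 [0.48119915 0.11511565 0.03332282] [-3.100e-02 -1.760e-01 -4.950e-01  1.253e+00  1.000e-03  1.501e+00]
```

View pics/w3.png

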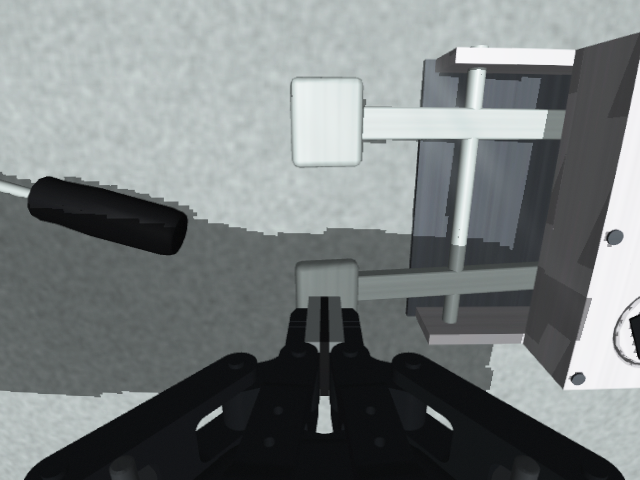

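```bash
python3 - <<'E'
from h import *
for n in("wrist0.npz","w1.npz","w3.npz"):
    c=load(n);P=pts(c)
    if n=="w3.npz": print("pads",P[275,330],P[120,325],"block",P[237,600])
    if n=="w1.npz": print("pads",P[210,325],P[125,325],"block",P[170,500])
    for uv in((315,300),(315,310),(315,325),(333,300),(210,325),(205,318),(440,318),(315,340)):
        print(n,uv,P[uv[1],uv[0]].round(4),c["color"][uv[1],uv[0]],c["z_map"][uv[1],uv[0]])
E
```

```text
wrist0.npz (315, 300) [ 0.2008 -0.5606  0.0922] [36 41 40] 0.311616
wrist0.npz (315, 310) [ 0.2002 -0.5613  0.1082] [83 94 92] 0.29663792
wrist0.npz (315, 325) [ 0.1887 -0.5668  0.11  ] [157 176 172] 0.2989685
wrist0.npz (333, 300) [ 0.2148 -0.5703  0.1086] [156 174 169] 0.29341274
wrist0.npz (210, 325) [ 0.25   -0.4982  0.253 ] [ 9 10  9] 0.13660644
wrist0.npz (205, 318) [ 0.2513 -0.4954  0.252 ] [28 31 31] 0.13682404
wrist0.npz (440, 318) [ 0.2896 -0.5745  0.2518] [9 9 9] 0.13695009
wrist0.npz (315, 340) [ 0.1762 -0.5727  0.1104] [154 174 170] 0.3029372
pads [0.48188033 0.11972829 0.04131907] [0.47872006 0.19478151 0.04208395] block [0.62353094 0.16639038 0.0711099 ]
w1.npz (315, 300) [0.4773 0.1271 0.2373] [55 59 59] 0.15092415
w1.npz (315, 310) [0.4775 0.1271 0.2459] [56 59 60] 0.14283209
w1.npz (315, 325) [0.4778 0.128  0.2584] [55 59 60] 0.1306599
w1.npz (333, 300) [0.4847 0.1274 0.2374] [55 59 59] 0.150867
w1.npz (210, 325) [ 0.3551 -0.0308  0.0011] [159 167 166] 0.4231293
w1.npz (205, 318) [ 0.3497 -0.0221  0.0006] [162 169 168] 0.42077306
w1.npz (440, 318) [ 6.198e-01 -1.100e-02  2.000e-04] [157 166 165] 0.42082265
w1.npz (315, 340) [0.478  0.1273 0.2669] [56 59 60] 0.12279558
pads [0.48335605 0.12736129 0.04138797] [0.47825819 0.19575704 0.04163029] block [0.58403505 0.15855479 0.06905089]
w3.npz (315, 300) [0.477  0.1256 0.0637] [65 70 70] 0.15022042
w3.npz (315, 310) [0.4772 0.1256 0.0722] [65 69 70] 0.14222601
w3.npz (315, 325) [0.4775 0.1257 0.0835] [66 70 71] 0.13144714
w3.npz (333, 300) [0.4843 0.1259 0.0638] [66 70 71] 0.15013424
w3.npz (210, 325) [0.4125 0.0739 0.0014] [93 98 98] 0.22484687
w3.npz (205, 318) [0.4095 0.0783 0.0007] [100 105 105] 0.22410788
w3.npz (440, 318) [0.5468 0.0936 0.0177] [75 76 77] 0.2046741
w3.npz (315, 340) [0.4777 0.1256 0.0929] [65 70 71] 0.122553
```

Side and wrist depth agree. With the jaws shut, the fingertips are about 26 mm above the reported TCP, not 8 mm below it, so the tips are now at z≈0.058. I'll trust the cameras and watch the force while I continue down.

```bash
python3 -m jog '[[0,0.001,0,0.006,0,0,0],[0,0.001,0,0.012,0,0,0],[0,0.001,0,0.016,0,0,0],[0,0.001,0,0.018,0,0,0],[0,0.001,0,0.02,0,0,0],[0,0.001,0,0.02,0,0,0]]'
python3 - <<'E'
from h import *
from cell import bot
c=bot.camera("side"); cv2.imwrite("pics/s4.png",cv2.resize(c["color"][230:420,140:400,::-1],None,fx=3,fy=3));P=pts(c)
print([(v,P[v,347].round(3).tolist()) for v in range(305,334,3)]); print(bot.read_state()["ft_force"])
E
```

```text
time: 4.1
position: [0.4804, 0.1162, 0.0126]
tcp_rot: [-2.175, -2.263, 0.002]
ft_force: [-0.8, 0.3, -0.0]
grip_width: -0.0002
[(305, [0.482, 0.128, 0.066]), (308, [0.482, 0.126, 0.061]), (311, [0.482, 0.127, 0.057]), (314, [0.482, 0.127, 0.053]), (317, [0.482, 0.128, 0.049]), (320, [0.482, 0.126, 0.044]), (323, [0.482, 0.127, 0.041]), (326, [0.482, 0.127, 0.036]), (329, [0.481, 0.131, 0.035]), (332, [0.481, 0.133, 0.033])]
[-0.96661299  0.36337947 -0.16972541]
```

View pics/s4.png

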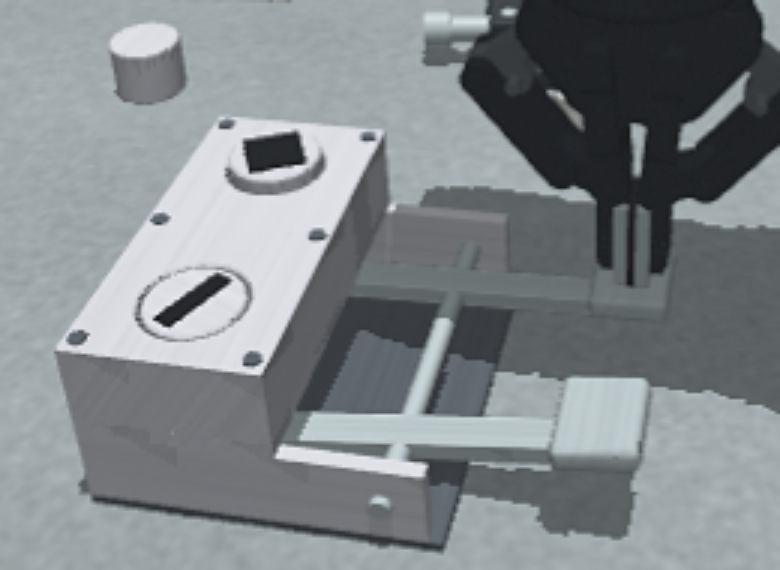

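The square puck is rising and the bar puck is seated. The wrist force reads about 0 despite contact, so I'll judge by the camera. The tips are at z≈0.035 and the stop is at 0.024.

```bash
python3 -m jog '[[0,0,0,0.002,0,0,0],[0,0,0,0.004,0,0,0],[0,0,0,0.006,0,0,0],[0,0,0,0.008,0,0,0],[0,0,0,0.009,0,0,0],[0,0,0,0.009,0,0,0]]'
python3 - <<'E'
from h import *
from cell import bot
c=bot.camera("side"); P=pts(c)
print([(v,P[v,347].round(3).tolist()) for v in range(323,342,2)]); print(bot.read_state()["ft_force"],bot.read_state()["tau"].round(2))
q=P[260:300,210:260].reshape(-1,3);q=q[(q[:,2]>.074)&(q[:,2]<.1)];print(len(q),np.percentile(q,[5,50,90,98],axis=0).round(4))
E
```

```text
time: 4.65
position: [0.4797, 0.1161, 0.0033]
tcp_rot: [-2.175, -2.263, 0.004]
ft_force: [-3.7, -0.5, 3.9]
grip_width: 0.0003
[(323, [0.482, 0.127, 0.041]), (325, [0.482, 0.127, 0.037]), (327, [0.482, 0.127, 0.034]), (329, [0.482, 0.127, 0.031]), (331, [0.482, 0.125, 0.027]), (333, [0.481, 0.128, 0.027]), (335, [0.481, 0.128, 0.024]), (337, [0.481, 0.132, 0.024]), (339, [0.48, 0.133, 0.022]), (341, [0.48, 0.133, 0.019])]
[-1.57392492  0.05071192  3.35348021] [ -0.21 -40.07  48.31  -0.95   0.06  -0.  ]
648 [[0.602  0.1087 0.0755]
 [0.6155 0.1277 0.0848]
 [0.629  0.1376 0.0863]
 [0.6335 0.1387 0.0868]]
```

```bash
python3 -m jog '[[0,0,0,0.001,0,0,0],[0,0,0,0.001,0,0,0]]'; python3 -m jog '[[0,0,0,0.001,0,0,0],[0,0,0,0.001,0,0,0]]'
python3 - <<'E'
from h import *
from cell import bot
c=bot.camera("side"); P=pts(c)
q=P[260:300,210:260].reshape(-1,3);q=q[(q[:,2]>.074)&(q[:,2]<.1)];print(len(q),np.percentile(q,[5,50,90,98],axis=0).round(4)); print(bot.read_state()["ft_force"],bot.read_state()["position"])
E
```

```text
time: 4.87
position: [0.48, 0.1162, 0.0023]
tcp_rot: [-2.175, -2.263, 0.003]
ft_force: [-2.7, -0.4, 4.5]
grip_width: -0.0001
time: 5.03
position: [0.48, 0.1161, 0.0013]
tcp_rot: [-2.175, -2.263, 0.003]
ft_force: [-3.3, -0.5, 5.7]
grip_width: 0.0002
691 [[0.6018 0.1102 0.0756]
 [0.6151 0.1288 0.0867]
 [0.6289 0.1376 0.0885]
 [0.6333 0.1387 0.0889]]
[-3.78050343 -0.24230919  3.94921799] [0.47991674 0.11615003 0.0012712 ]
```

```bash
python3 -m jog '[[0,0,0,0.001,0,0,0],[0,0,0,0.001,0,0,0],[0,0,0,0.001,0,0,0]]'
python3 - <<'E'
from h import *
from cell import bot
c=bot.camera("side"); P=pts(c)
q=P[260:300,210:260].reshape(-1,3);q=q[(q[:,2]>.074)&(q[:,2]<.1)];print(len(q),np.percentile(q,[5,50,90,98],axis=0).round(4)); print(bot.read_state()["ft_force"],bot.read_state()["position"])
E
```

```text
time: 5.33
position: [0.4801, 0.1161, 0.001]
tcp_rot: [-2.175, -2.263, 0.003]
ft_force: [-6.1, -0.1, 10.9]
grip_width: 0.0001
693 [[0.6019 0.1103 0.0754]
 [0.6152 0.1287 0.0868]
 [0.6289 0.1376 0.0886]
 [0.6334 0.1389 0.0891]]
[-5.71518311 -0.57977822 11.54549142] [0.48005417 0.11615095 0.00100655]
```

The lever is at its stop: force rose to 11 N with no further travel, and the puck top is at 0.088. I'll lift off, shift towards the puck and look at it.

```bash
python3 -m jog '[[0,0,0,-0.02,0,0,0],[0,0,0,-0.05,0,0,0],[0,0,0,-0.08,0,0,0],[0,0,0,-0.11,0,0,0],[0,0,0,-0.14,0,0,0],[0.3,0,0.03,-0.14,0,0,0],[0.7,0,0.06,-0.14,0,0,0],[0.7,0,0.06,-0.14,0,0,0],[0.7,0,0.06,-0.14,0,0,0]]'
python3 - <<'E'
from h import *
from cell import bot
for n in("top","side","wrist"):
    c=bot.camera(n); np.savez(n+"5.npz",**c); cv2.imwrite(f"pics/{n}5.png",c["color"][:,:,::-1]); P=pts(c)
    d=np.hypot(P[...,0]-.6195,P[...,1]-.1217)
    m=(d<.03)&(abs(P[...,2]-.088)<.003); 
    if m.sum()>20:
        q=P[m]; print(n,m.sum(),np.median(q[:,2]),cv2.minEnclosingCircle(q[:,:2].astype(np.float32)*1000))
    if n=="wrist": print("sq chip proj",proj(c,[[.6195,.1217,.088]]))
go([.6195,.1217,.2],92.2)
E
```

```text
time: 6.13
position: [0.541, 0.1183, 0.1394]
tcp_rot: [-2.174, -2.262, 0.005]
ft_force: [-0.8, -0.4, -0.9]
grip_width: 0.0484
top 231 0.08867785549816909 ((620.5433959960938, 122.54853820800781), 18.04805564880371)
side 440 0.08757959216838809 ((619.4498291015625, 122.31504821777344), 18.927213668823242)
wrist 2310 0.08793964640170172 ((620.1907348632812, 121.04911041259766), 18.375337600708008)
sq chip proj [[450.26004412 255.13520108]]
shift [ 0.      0.0794 -0.0596] turn [-0.0036 -0.0006  0.0014] t 6.28 pos [0.5399 0.1186 0.1407] F [-0.3 -0.3  0.6]
```

View pics/wrist5.png

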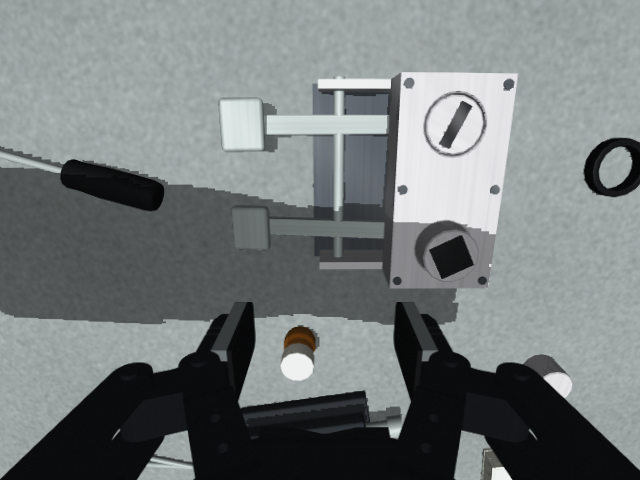

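View pics/side5.png

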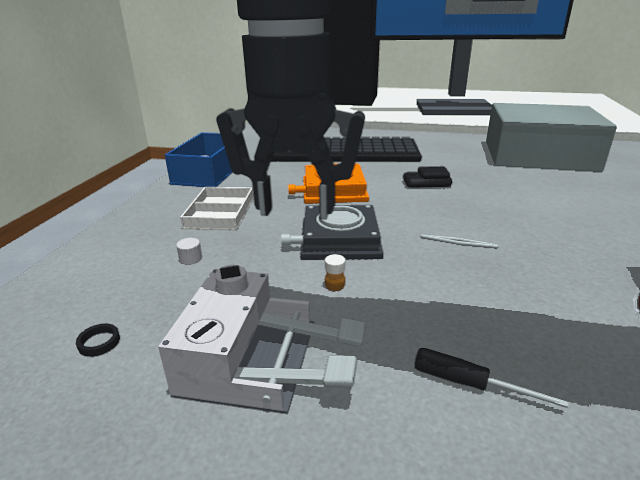

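The square puck stands raised at (0.620, 0.122) with its top at z 0.088 (wrist pixel 451,257). The bar puck is flush at (455,124). I'll move over the puck and measure the tip height at a partial opening.

```bash
python3 -m jog '[[0.6,0,0.03,0,0,0,0],[0.6,0,0.06,0,0,0,0],[0.6,0,0.08,0,0,0,0],[0.6,0,0.08,0.02,0,0,0],[0.6,0,0.08,0.03,0,0,0],[0.6,0,0.08,0.03,0,0,0]]'
python3 - <<'E'
from h import *
from cell import bot
s=bot.read_state(); print(s["position"],s["grip_width"])
c=bot.camera("side"); np.savez("s6.npz",**c); cv2.imwrite("pics/s6.png",cv2.resize(c["color"][150:350,130:400,::-1],None,fx=2.8,fy=2.8)); P=pts(c)
p=s["position"]
for a,b in((-.07,-.018),(.018,.07)):
    m=(P[...,0]-p[0]>a)&(P[...,0]-p[0]<b)&(abs(P[...,1]-p[1])<.02)&(P[...,2]>.098)
    q=P[m]; q=q[q[:,2]<q[:,2].min()+.012]; print(len(q),q.min(0).round(4),q.max(0).round(4),"tip-TCP",(q[:,2].min()-p[2]).round(4))
go([.620,.122,.045],92.2)
E
```

```text
time: 6.78
position: [0.6174, 0.1218, 0.1076]
tcp_rot: [-2.172, -2.261, 0.008]
ft_force: [-1.2, 0.4, 0.2]
grip_width: 0.0513
[0.61739224 0.12183455 0.10762312] 0.05127365416573038
111 [0.5767 0.1148 0.1346] [0.5903 0.1332 0.1465] tip-TCP 0.0269
146 [0.6404 0.1123 0.1335] [0.6542 0.1354 0.1455] tip-TCP 0.0259
shift [-0.      0.0026  0.0642] turn [-0.0066 -0.0008  0.0016] t 6.83 pos [0.6178 0.1219 0.1092] F [-0.4  0.6  0.6]
```

View pics/s6.png

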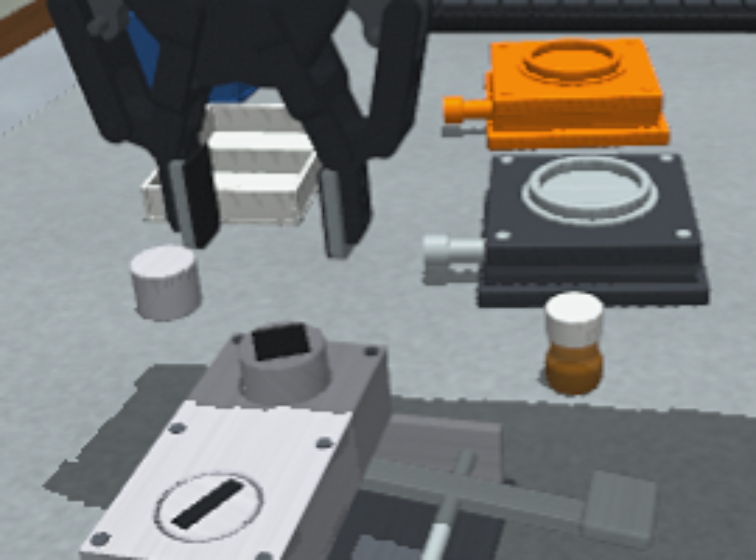

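```bash
python3 -m jog '[[0.6,0,0.003,0.015,-0.006,0,0],[0.6,0,0.003,0.03,-0.006,0,0],[0.6,0,0.003,0.045,-0.006,0,0],[0.6,0,0.003,0.053,-0.006,0,0],[0.6,0,0.003,0.058,-0.006,0,0],[0.6,0,0.003,0.06,-0.006,0,0],[0.6,0,0.003,0.06,-0.006,0,0]]'
python3 - <<'E'
from h import *
from cell import bot
s=bot.read_state(); p=s["position"]
c=bot.camera("side"); cv2.imwrite("pics/s7.png",cv2.resize(c["color"][200:350,130:330,::-1],None,fx=4,fy=4)); P=pts(c)
for a,b in((-.05,-.022),(.022,.05)):
    m=(P[...,0]-p[0]>a)&(P[...,0]-p[0]<b)&(abs(P[...,1]-p[1])<.02)&(P[...,2]>.0735)
    q=P[m]; q=q[q[:,2]<q[:,2].min()+.012]; print(len(q),q.min(0).round(4),q.max(0).round(4))
go([.620,.122,.048],92.2)
E
```

```text
time: 7.42
position: [0.6204, 0.122, 0.0497]
tcp_rot: [-2.176, -2.265, -0.001]
ft_force: [0.3, 0.3, -0.1]
grip_width: 0.0517
79 [0.5795 0.1146 0.0757] [0.5926 0.1334 0.0875]
121 [0.6436 0.1115 0.0755] [0.6572 0.1353 0.0875]
shift [-0.     -0.0007  0.0021] turn [ 0.0004 -0.0007  0.0016] t 7.47 pos [0.6207 0.1221 0.0501] F [ 0.3 -0.3 -0.3]
```

View pics/s7.png

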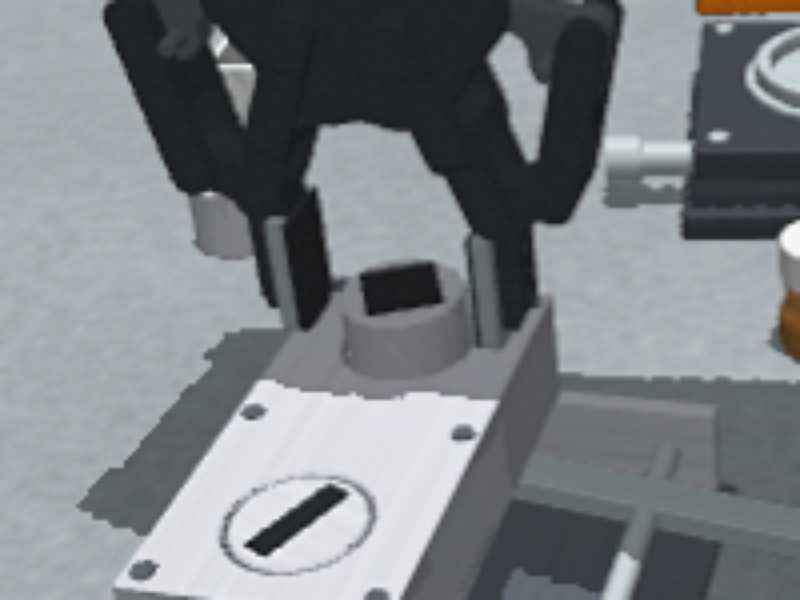

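The pads straddle the raised puck and the tips are just above the block, at z≈0.0755. I'll close on it.

```bash
python3 -m jog '[[0.6,0,0.001,0.0005,0,0,0],[0.5,0,0.001,0.0005,0,0,0],[0.4,0,0.001,0.0005,0,0,0],[0.3,0,0.001,0.0005,0,0,0],[0.25,0,0.001,0.0005,0,0,0],[0.25,0,0.001,0.0005,0,0,0],[0.25,0,0.001,0.0005,0,0,0]]' 40
```

```text
time: 8.05
position: [0.6216, 0.122, 0.0502]
tcp_rot: [-2.176, -2.265, -0.001]
ft_force: [-5.2, -1.3, 5.3]
grip_width: 0.0343
```

```bash
python3 -m jog '[[0.2,0,0.001,0.0005,0,0,0],[0.1,0,0.001,0.0005,0,0,0],[0,0,0.001,0.0005,0,0,0],[0,0,0.001,0.0005,0,0,0],[0,0,0.001,-0.004,0,0,0],[0,0,0.001,-0.01,0,0,0],[0,0,0.001,-0.01,0,0,0]]' 40
python3 - <<'E'
from h import *
from cell import bot
c=bot.camera("side"); cv2.imwrite("pics/s8.png",cv2.resize(c["color"][200:350,130:330,::-1],None,fx=4,fy=4))
E
```

```text
time: 8.63
position: [0.622, 0.122, 0.0609]
tcp_rot: [-2.176, -2.265, 0.001]
ft_force: [-7.0, -0.1, 1.3]
grip_width: 0.0336
```

View pics/s8.png

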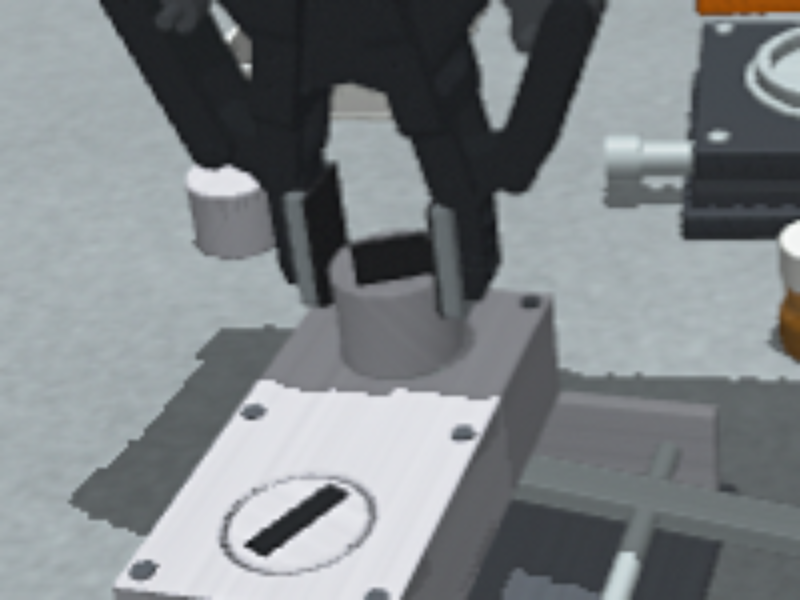

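The puck is gripped and rising. I'll continue straight up, easing 1.5 mm back to relieve the side load.

```bash
python3 -m jog '[[0,0,-0.0015,-0.004,0,0,0],[0,0,-0.0015,-0.012,0,0,0],[0,0,-0.0015,-0.022,0,0,0],[0,0,-0.0015,-0.04,0,0,0],[0,0,-0.0015,-0.06,0,0,0],[0,0,-0.0015,-0.08,0,0,0],[0,0,-0.0015,-0.1,0,0,0],[0,0,-0.0015,-0.1,0,0,0],[0,0,-0.0015,-0.1,0,0,0]]'
python3 - <<'E'
from h import *
from cell import bot
c=bot.camera("side"); cv2.imwrite("pics/s9.png",cv2.resize(c["color"][110:360,120:420,::-1],None,fx=2.4,fy=2.4)); P=pts(c); p=bot.read_state()["position"]
m=(abs(P[...,0]-p[0])<.025)&(abs(P[...,1]-p[1])<.025)&(P[...,2]>.1)&(P[...,2]<.2)
q=P[m];print("lowest-TCP",np.percentile(q[:,2],[0.5,2])-p[2])
go([.537,-.131,.16],92.2)
E
```

```text
time: 9.43
position: [0.622, 0.122, 0.163]
tcp_rot: [2.175, 2.264, 0.004]
ft_force: [0.0, 0.4, -1.2]
grip_width: 0.034
lowest-TCP [0.00832565 0.009563  ]
shift [-0.2494 -0.0942  0.0011] turn [ 0.0006 -0.0004  0.0017] t 9.48 pos [0.6211 0.122  0.1613] F [ 0.8  0.4 -1.9]
```

View pics/s9.png

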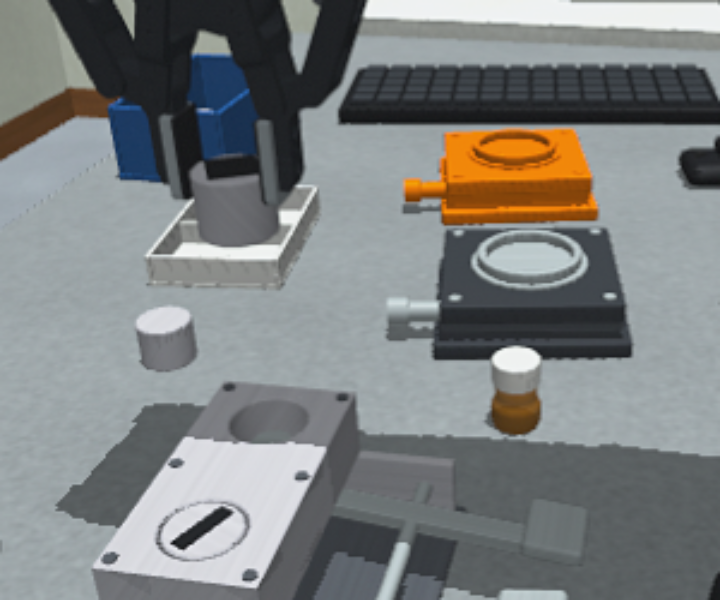

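The puck is held upright with its underside 8 mm above the TCP reading. The bar puck is still seated. I'll carry it to the stage.

```bash
python3 -m jog '[[0,-0.025,-0.01,0,0,0,0],[0,-0.05,-0.02,0,0,0,0],[0,-0.075,-0.03,0,0,0,0],[0,-0.1,-0.04,0,0,0,0],[0,-0.125,-0.05,0,0,0,0],[0,-0.15,-0.06,0,0,0,0],[0,-0.175,-0.07,0,0,0,0],[0,-0.2,-0.08,0,0,0,0],[0,-0.225,-0.087,0,0,0,0],[0,-0.24,-0.092,0,0,0,0],[0,-0.249,-0.093,0,0,0,0],[0,-0.249,-0.093,0,0,0,0],[0,-0.249,-0.093,0.03,0,0,0],[0,-0.249,-0.093,0.06,0,0,0],[0,-0.249,-0.093,0.08,0,0,0],[0,-0.249,-0.093,0.09,0,0,0],[0,-0.249,-0.093,0.09,0,0,0]]'
python3 - <<'E'
from h import *
from cell import bot
for n in("side","wrist"):
    c=bot.camera(n); s=(210,130,430,290) if n=="side" else (150,100,500,400)
    cv2.imwrite(f"pics/{n}10.png",cv2.resize(c["color"][s[1]:s[3],s[0]:s[2],::-1],None,fx=3 if n=="side" else 2,fy=3 if n=="side" else 2)); np.savez(n+"10.npz",**c)
    P=pts(c);p=bot.read_state()["position"]
    m=(np.hypot(P[...,0]-.538,P[...,1]+.131)<.045)&(abs(P[...,2]-.048)<.002); q=P[m][:,:2].astype(np.float32)*1000; print(n,"ring",len(q),cv2.minEnclosingCircle(q))
    m=(np.hypot(P[...,0]-p[0],P[...,1]-p[1])<.03)&(P[...,2]>.084)&(P[...,2]<(.094))
    q=P[m]; print(n,"puck lower",len(q),q.min(0),q.max(0)) if len(q) else 0
go([.538,-.131,.033],92.2)
E
```

```text
time: 10.9
position: [0.5368, -0.1287, 0.0683]
tcp_rot: [-2.172, -2.263, 0.001]
ft_force: [-0.5, -0.3, -0.6]
grip_width: 0.034
side ring 230 ((535.6614990234375, -132.72267150878906), 36.10575866699219)
side puck lower 127 [ 0.51223113 -0.13074994  0.08416953] [ 0.55102717 -0.11086163  0.09399735]
wrist ring 2253 ((537.2677612304688, -133.25634765625), 35.502540588378906)
wrist puck lower 649 [ 0.5208867  -0.12556172  0.08403261] [ 0.55470356 -0.11217179  0.09399328]
shift [-0.001  -0.0007  0.0388] turn [ 0.001  -0.0003  0.0024] t 11.0 pos [ 0.5387 -0.13    0.0718] F [-0.5 -0.2  0.5]
```

View pics/side10.png

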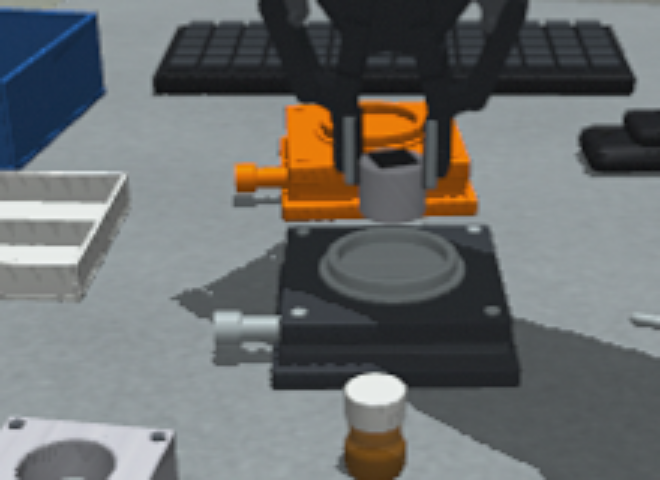

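View pics/wrist10.png

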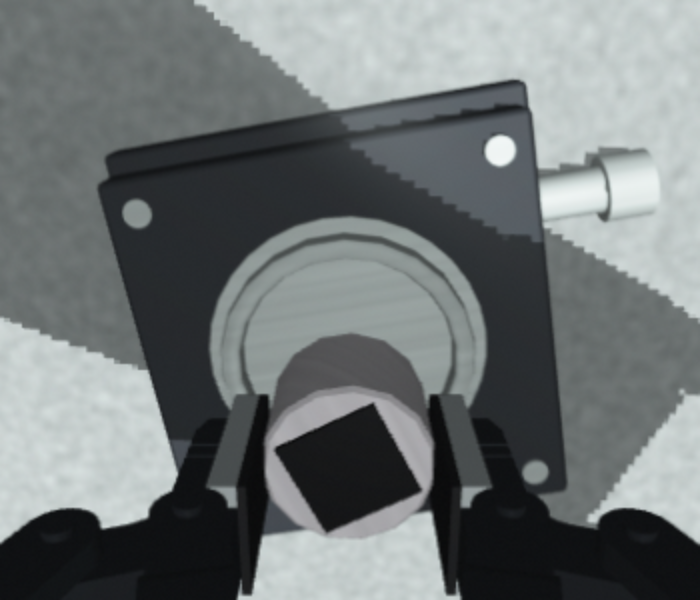

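The puck is over the ring; the ring centre re-measures at (0.537, -0.132). I'll lower in steps.

```bash
python3 -m jog '[[0,-0.002,-0.001,0,0,0,0],[0,-0.002,-0.001,0.012,0,0,0],[0,-0.002,-0.001,0.022,0,0,0],[0,-0.002,-0.001,0.03,0,0,0],[0,-0.002,-0.001,0.035,0,0,0],[0,-0.002,-0.001,0.038,0,0,0],[0,-0.002,-0.001,0.038,0,0,0]]'
python3 -m jog '[[0,0,0,0.001,0,0,0],[0,0,0,0.001,0,0,0]]'
python3 - <<'E'
from h import *
from cell import bot
c=bot.camera("side"); cv2.imwrite("pics/s11.png",cv2.resize(c["color"][130:290,210:430,::-1],None,fx=3,fy=3)); s=bot.read_state(); print(s["ft_force"],s["position"])
P=pts(c);p=s["position"]
m=(np.hypot(P[...,0]-p[0],P[...,1]-p[1])<.021)&(P[...,2]>.03)&(P[...,2]<(.1)); q=P[m]; print(np.percentile(q[:,2],[1,50,97]))
E
```

```text
time: 11.58
position: [0.5374, -0.1319, 0.0336]
tcp_rot: [-2.175, -2.266, -0.001]
ft_force: [-0.1, -0.3, -1.2]
grip_width: 0.0341
time: 11.75
position: [0.5377, -0.132, 0.0333]
tcp_rot: [2.175, 2.266, 0.001]
ft_force: [-2.0, 0.9, 7.1]
grip_width: 0.0341
[-3.02033111  1.1013979   6.25569761] [ 0.53769872 -0.13200641  0.03333996]
[0.03946267 0.06415682 0.09318327]
```

View pics/s11.png

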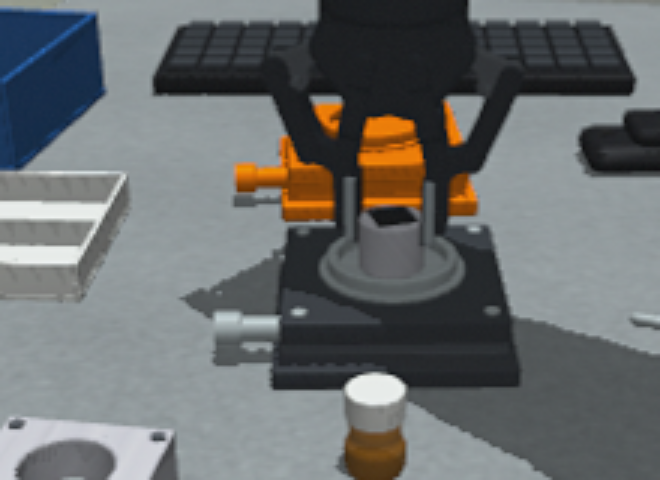

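Contact at about 7 N, with the puck on the floor inside the ring. I'll release and retreat upward.

```bash
python3 -m jog '[[0.45,0,0,0,0,0,0],[0.5,0,0,0,0,0,0],[0.55,0,0,0,0,0,0],[0.6,0,0,0,0,0,0],[0.6,0,0,0,0,0,0],[0.6,0,0,0,0,0,0],[0.6,0,0,-0.01,0,0,0],[0.6,0,0,-0.025,0,0,0],[0.6,0,0,-0.05,0,0,0],[0.6,0,0,-0.08,0,0,0],[0.6,0,0,-0.11,0,0,0],[0.6,0,0,-0.14,0,0,0],[0.6,0,0,-0.14,0,0,0],[0.6,0,0,-0.14,0,0,0]]'
python3 - <<'E'
from h import *
from cell import bot
for n in("side","wrist","top"):
    c=bot.camera(n); cv2.imwrite(f"pics/{n}12.png",c["color"][:,:,::-1]); P=pts(c)
    m=(np.hypot(P[...,0]-.5375,P[...,1]+.132)<.03)&(abs(P[...,2]-.07)<.0025); q=P[m]
    if len(q)>20: print(n,"puck top",len(q),q[:,2].mean(),q[:,2].std(),cv2.minEnclosingCircle(q[:,:2].astype(np.float32)*1000))
    m=(np.hypot(P[...,0]-.5375,P[...,1]+.132)<.045)&(abs(P[...,2]-.048)<.002);q=P[m]
    if len(q)>20: print(n,"ring",cv2.minEnclosingCircle(q[:,:2].astype(np.float32)*1000))
E
```

```text
time: 12.97
position: [0.5388, -0.1327, 0.1761]
tcp_rot: [2.173, 2.263, 0.003]
ft_force: [-0.2, 0.2, -0.3]
grip_width: 0.051
side puck top 179 0.07012204227398111 0.0010830015258920214 ((535.1386108398438, -132.55662536621094), 18.3531436920166)
side ring ((535.0769653320312, -132.34031677246094), 36.21959686279297)
wrist puck top 1592 0.07041652789360953 0.000958132543988317 ((537.9716796875, -133.27243041992188), 17.9936580657959)
wrist ring ((537.4879760742188, -133.63516235351562), 35.91339111328125)
```

View pics/side12.png

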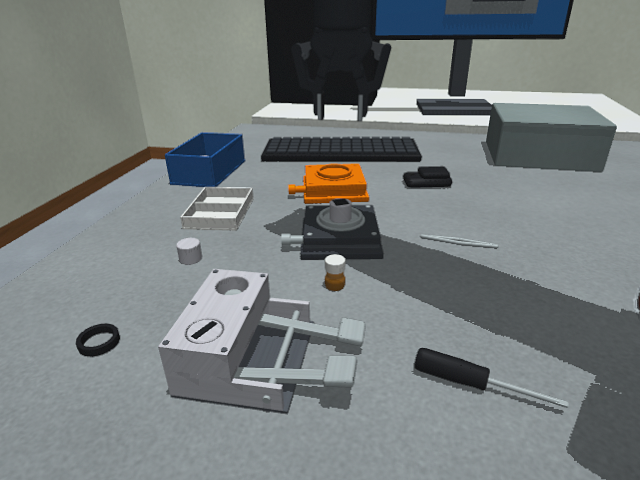

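View pics/wrist12.png

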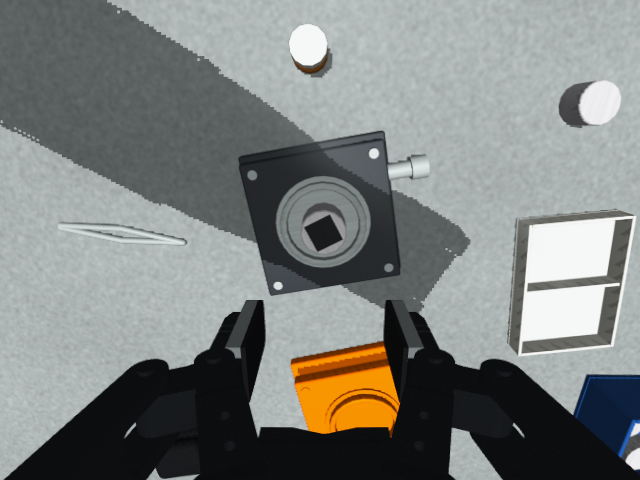

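The puck stands upright, chip up, within about 1 mm of the ring centre (side 341,208; wrist 323,232). Its top is flat at z 0.070. The bar puck is seated (side 204,330) and the gripper is clear, so I'm handing in.

```bash
python3 -c "
from cell import bot
print(bot.close_job())"
```

```text
the job is handed in; nothing more can be done
None
```

The square-chip puck now stands upright, chip up, inside the stage ring. I pressed its lever to the stop, the puck stood raised on its own, and I gripped it, lifted it out, carried it over and released it. The job was handed in at about 13 s.

**Last checks:**
- **Puck:** its top is level at z ≈ 70 mm, which means it is seated on the 40 mm floor. It sits within about 1 mm of the ring centre in both the side and wrist views.
- **Bar puck:** it is still flush in its nest.
- **Gripper:** it is open and well clear, about 0.13 m above the puck.

**Disagreements:**
- **Fingertip position:** the cameras showed the fingertips about 23–26 mm behind the reported tool point, not 8 mm ahead of it. I went by the cameras; my first press stopped short above the pad for this reason.
- **Wrist force:** it read near zero early in the lever press, then about 4–11 N at the stop.
- **Grip width:** it read 34 mm on the 36 mm puck.
- **Top camera:** it gave no usable puck reading in the last check.

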